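Roll the long core tube onto the line of the core board

TASK

Two capped soil-core tubes lie on the wooden core board, on either side of the one long line that runs across it. With the fingers, push the longer tube sideways so that it rolls, without sliding, along the board until it lies centred over that line and parallel to it, then take the hand away and leave it at rest. Do not grip it, lift it or press hard on it, and leave the shorter tube, the two cans and the cap as they stand.

Things in the scene. Friction and masses are not known exactly. Their poses are not given: they have to be found in the camera images.
- core_board: Pale wooden board fixed to the bench, 220 mm along its x, 330 along y, top 10 mm above the bench. Origin: centre of its underside. An aluminium strip, 6 mm thick, along each y end stands 8 mm above the top. One long black line, 3 mm wide, runs along x through the middle (y = 0); short ticks every 20 mm lie only along the edges at x = +-110 mm.
- line (a point): Middle of the long black line, on the board's top surface, 10 mm above the bench; x along the line, y across it (the rolling direction), z up.
- long_tube: The longer tube: aluminium cylinder 150 mm long, with grey end caps 18 mm long; 50 mm diameter over the caps, 48 between; 0.35 kg. Lies about parallel to the line, 90 to 120 mm to either side of it. Origin: centre, on the axis, 25 mm above the board's top; x along the tube, y and z turn as it rolls (z up at the start). Friction about 0.4; after a slow push it rolls on only a few mm.
- short_tube: The shorter tube, to be left alone: same build and diameter, 80 mm long, lying on the other side of the line, 90 to 120 mm from it. Origin: its centre, on its axis; x along the tube.
- can_a: Open aluminium moisture can, 54 mm diameter, 30 mm high, standing on the bench to the left of the board; a bystander. Origin: centre of its underside.
- can_b: Open aluminium moisture can, 56 mm diameter, 30 mm high, standing on the bench to the left of the board; a bystander. Origin: centre of its underside.
- cap: Small upright teal cap, 29 mm diameter, 55 mm high, standing on the bench to the right of the board; a bystander. Origin: centre of its underside.
Not all that is in view belongs to the job. Leave any orange look-alike of the long_tube alone.

How it is judged:
By the outcome, as a careful person would: the job done as asked, in the order asked, and still so for the second after the job is handed in, with the robot touching nothing.
It also fails if it takes over 45 s, if anything falls off the work surface, if the arm or the gripper's body presses on something with over 40 N, if the wrist force passes 120 N, or if a joint passes its speed limit or range.

ROBOT

A 6-joint arm with a two-finger parallel gripper is mounted at the origin on a cart in front of the work surface, level with it; the furniture and walls round the work are solid. World frame = base frame: x ahead of the robot, y to its left, z up, the work surface at z = 0. Lengths are in m, angles in rad, forces in N, time in s.
With the tool pointing down it reaches from about 0.3 to 0.875 m from the base axis. Payload 6.4 kg.
Tool frame: the origin (TCP) lies between the finger pads; the fingertips stand 11 mm ahead of it and the grasp point (between the pads) lies 8 mm behind it (ctrl.tcp_to_tips is the y of the fingertips in the tool frame, in m); y points along the fingers, x is the direction in which the jaws open and shut, and the axes are right-handed (so a half turn about y gives the same grasp; the last joint's range is limited). The gripper opens to 85 mm and grips with 20 to 120 N. Pads are 22 mm wide; open, the fingers measure 114 mm over their backs; the gripper's body (76 mm by 85 mm) begins 54 mm behind the grasp point. The pads swing forward as they close: fully open they stand 13 mm farther back than shut.
Start: joints at [0.897, 0.181, 1.607, -0, 1.354, -0.206], TCP at [0.259, 0.513, 0.242] pointing down, gripper open.
Joint ranges: [-2.99, 2.99], [-0.89, 2.07], [0.3, 2.58], [-1.14, 4.28], [0, 2.63], [-3.12, 3.12]. Speed limits (rad/s): [2.57, 2.57, 3.01, 3.14, 3.14, 3.14].

INTERFACE

Orientations are given as a unit quaternion [w, x, y, z].
In Python, from bench import ctrl gives the robot as it stands.
- The arm moves only by the tool apply_moves, never from a script. Its argument "plan" is text: rows parted by semicolons, each of 7 numbers parted by spaces: the shift along the tool's x, y, z each as a share of 0.05 m, from -1 to 1, then the turn, a rotation vector about the tool's x, y, z each as a share of 0.12 rad, from -1 to 1, then the opening, from 0 (shut) to 1 (fully open). In form: dx dy dz wx wy wz claw; .... A call has exactly 5 rows; each row shifts and turns the commanded pose from where the row before left it, along the tool's axes as they then stand; what a row does not reach is not made up. A row lasts 1/10 s, in which the tool goes at most 50 mm and 8.59 degrees, less where a joint would pass 70% of its speed; a pose out of reach is approached as far as the arm can. A call with a number of a shift or a turn outside -1 to 1 is refused whole. A call with a gripper value outside its range is refused whole. The fingers move at their own pace and stop on an object; the grip force is fixed at half the most. Time passes only in rows, so rows that do not move let the fingers close, or fill a call up. It gives the time, the measured TCP pose, the force and the opening at its end, in the units of the state.
- ctrl.get_obs(): the state, without advancing time (a new reading comes with each control period).
- ctrl.camera(name): name is "scene" or "side" or "wrist"; returns the picture (384x512x3 uint8, red, green, blue); there is no depth.
- ctrl.get_calibration(name): a dict with "intrinsics" (3x3 intrinsics, pixels), "k1" (the pictures are not rectified: a ray, as slopes to the right and down, at radius r is drawn at 1 + k1 r^2 times it, then the intrinsics apply), "R" (3x3) and "t" (3): a world point X has camera coordinates R X + t. Camera axes: x right, y down, z forward; pixel columns grow to the right and rows downward; lengths in m; the calibration is good to about 2 mm. A picture is of the moment at which its call begins: read the wrist's pose just before it. get_calibration takes no time and is no camera call; for the wrist camera it gives the pose at the moment of the call.
- ctrl.hand_in(): hands the job in, once; it reports no verdict.
Trained networks look in the newest picture that a camera, given by its name, has taken for a name from the list of things; names that differ only in an ending like _2 or _b are one class to them, and where a whole thing is asked for, a point or a joint stands for the part that bears it (a point fixed in the world has none). Each returns a list of dicts, best first, with "score" (0 to 1); they miss things now and then, are a little off and sometimes report something else, mostly with a low value. They report only what shows in the picture. A call takes as long as a camera call. They do not tell look-alikes from the thing itself.
- ctrl.recognise(camera, target): "point" ([x, y, z] in m, in world coordinates, good to about 4 mm: the middle of the surface that is visible of it).
The state is a dict: "time_s": time; "q": joint angles; "dq": joint speeds; "joint_efforts": joint torques, N m; "eef_pos": TCP position; "eef_rot": TCP orientation; "wrist_force": force on the tool from outside, world axes, zero at the start; "torque": the same for the moment, N m; "opening": opening from 0.0 (shut) to 1.0 (fully open).
Only numpy, scipy, OpenCV 4.12 (cv2) and the standard library are available. Lean on these libraries where they do the work, as an engineer would, in place of code of your own. Each camera call takes 0.05 s, during which the arm holds its last target.

## Working session

There is one attempt and no reset: what is moved stays moved. The work goes in short steps, Python scripts to look and compute and a tool call to move; the robot and the scene stay as the last step left them, time stands still between calls to the robot, and variables do not carry over. Pictures are saved under pics/ and viewed, and the job is handed in when it is done.

Besides the shell and the picture viewer there is one more tool, called after "Call:" in YAML: its name, and indented under it one key for each argument. apply_moves: Moves the arm, as the interface text tells. Shift numbers are shares of 0.05 m and turn numbers shares of 0.12 rad, none past 1 either way. Its arguments: {"type":"object","properties":{"plan":{"type":"string"}},"required":["plan"]}

```bash
ls; mkdir -p pics; python3 - <<'E'
from bench import ctrl
import cv2,numpy as np
for c in ["scene","side"]:
    im=ctrl.camera(c); cv2.imwrite(f"pics/{c}0.png",im[:,:,::-1])
    k=ctrl.get_calibration(c); print(c,k)
    for n in ["long_tube","short_tube","core_board","cap","can_a"]:
        print(n,[(np.round(d["point"],3).tolist(),round(d["score"],2)) for d in ctrl.recognise(c,n)])
o=ctrl.get_obs();print(o)
E
```

```text
pics
scene {'intrinsics': array([[450.61821177,   0.        , 258.79991443],
       [  0.        , 450.61821177, 190.23391744],
       [  0.        ,   0.        ,   1.        ]]), 'k1': 0.004219115862154384, 'R': array([[ 0.79449198, -0.60683092,  0.02321054],
       [-0.30196295, -0.42792759, -0.85187813],
       [ 0.52687842,  0.66980162, -0.52322549]]), 't': array([-0.44081229,  0.23235127,  0.92789319])}
long_tube [([0.552, 0.236, 0.036], 0.9), ([0.55, 0.032, 0.048], 0.62)]
short_tube [([0.553, -0.146, 0.048], 0.6)]
core_board [([0.543, -0.072, 0.005], 0.86)]
cap [([0.631, -0.361, 0.029], 0.53)]
can_a [([0.454, 0.35, 0.012], 0.84), ([0.602, 0.393, 0.018], 0.57)]
side {'intrinsics': array([[458.48122325,   0.        , 250.72835929],
       [  0.        , 458.48122325, 190.98535274],
       [  0.        ,   0.        ,   1.        ]]), 'k1': -0.1729395242623789, 'R': array([[-0.96474924, -0.26275147, -0.01485129],
       [-0.12755488,  0.51621457, -0.84690747],
       [ 0.23019263, -0.81515899, -0.53153285]]), 't': array([0.53658396, 0.09293017, 1.34016228])}
long_tube [([0.565, 0
[... 199 characters left out ...]
 0.014], 0.92), ([0.606, 0.394, 0.015], 0.83)]
{'time_s': 0.6, 'q': array([ 8.96700164e-01,  1.80784147e-01,  1.60702588e+00, -3.06249381e-05,
        1.35379824e+00, -2.06312819e-01]), 'dq': array([ 0.00026863,  0.00092152, -0.00155997, -0.00034038, -0.00080619,
        0.00077354]), 'joint_efforts': array([-3.37046804e-04, -4.44596529e+01, -3.51525593e+01, -1.97085706e-04,
        9.66608823e-04, -9.58838086e-06]), 'eef_pos': array([0.25927267, 0.51322897, 0.24228485]), 'eef_rot': array([-0.60225535,  0.60227899,  0.37050378, -0.37050702]), 'wrist_force': array([ 0.09823118, -0.11884567, -0.13259006]), 'torque': array([ 0.06681312, -0.01172334, -0.01142613]), 'opening': 0.9979412544542569}
```

View pics/scene0.png

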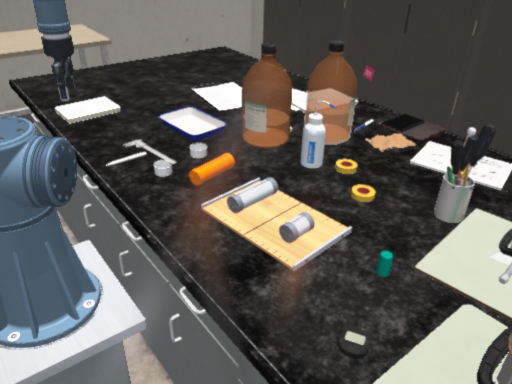

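View pics/side0.png

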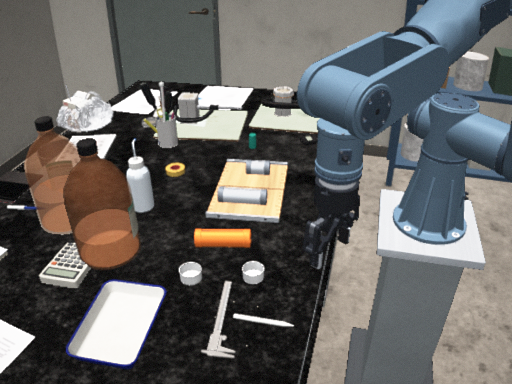

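Scene view: long tube at about (253,195), short tube at (297,227) and the board between them. The orange look-alike is at (212,168), off the board. In the side view the long tube is at (243,195), and the line runs roughly along world x. Next I'll refine the positions and work out the moves.

```bash
cat > h.py <<'E'
from bench import ctrl
import cv2,numpy as np
from scipy.spatial.transform import Rotation as Rn
def rot(o=None):
    o=o or ctrl.get_obs(); w,x,y,z=o["eef_rot"]; return Rn.from_quat([x,y,z,w]).as_matrix()
def pix2plane(cal,uv,z):
    K=cal["intrinsics"];p=(np.array(uv,float)-[K[0,2],K[1,2]])/[K[0,0],K[1,1]]
    q=p.copy()
    for _ in range(20): q=p/(1+cal["k1"]*(q@q))
    d=cal["R"].T@np.array([q[0],q[1],1]);c=-cal["R"].T@cal["t"]
    return c+d*(z-c[2])/d[2]
def proj(cal,X):
    c=cal["R"]@np.array(X)+cal["t"];q=c[:2]/c[2];q=q*(1+cal["k1"]*(q@q));K=cal["intrinsics"]
    return q*[K[0,0],K[1,1]]+[K[0,2],K[1,2]]
def delta(target,yaw_x):  # target TCP, tool x direction angle; returns shares
    o=ctrl.get_obs();R=rot(o)
    x=np.array([np.cos(yaw_x),np.sin(yaw_x),0]);y=np.array([0,0,-1.]);z=np.cross(x,y)
    Rt=np.stack([x,y,z],1)
    rv=Rn.from_matrix(R.T@Rt).as_rotvec()
    d=np.array(target)-o["eef_pos"]
    print("t",o["time_s"],"pos",o["eef_pos"].round(4),"rotvec(tool)",rv.round(4),"shares",(rv/0.12).round(2))
    print("shift after turn, shares",(Rt.T@d/0.05).round(2),"now",(R.T@d/0.05).round(2))
E
python3 - <<'E'
from h import *
o=ctrl.get_obs();R=rot(o);print(R.round(3),ctrl.tcp_to_tips)
delta([0.555,0.0,0.25],0); delta([0.555,0,0.25],np.pi)
k=ctrl.get_calibration("wrist");print(k["intrinsics"][0,0],R.T@k["R"].T, R.T@(-k["R"].T@k["t"]-o["eef_pos"]))
im=cv2.imread("pics/scene0.png");cv2.imwrite("pics/s0c.png",cv2.resize(im[170:270,190:360],None,fx=4.5,fy=4.5,interpolation=cv2.INTER_CUBIC))
im=cv2.imread("pics/side0.png");cv2.imwrite("pics/d0c.png",cv2.resize(im[145:235,195:305],None,fx=6,fy=6,interpolation=cv2.INTER_CUBIC))
E
```

```text
[[ 0.451  0.    -0.893]
 [ 0.893 -0.     0.451]
 [-0.    -1.    -0.   ]] 0.011
t 0.6 pos [0.2593 0.5132 0.2423] rotvec(tool) [ 0.     1.103 -0.   ] shares [ 0.    9.19 -0.  ]
shift after turn, shares [  5.91  -0.15 -10.26] now [-6.5  -0.15 -9.91]
t 0.6 pos [0.2593 0.5132 0.2423] rotvec(tool) [-0.     -2.0386 -0.    ] shares [ -0.   -16.99  -0.  ]
shift after turn, shares [-5.91 -0.15 10.26] now [-6.5  -0.15 -9.91]
322.4535498330444 [[ 9.99999679e-01  7.66372156e-04  2.31870547e-04]
 [-1.10745202e-05 -2.76325229e-01  9.61064185e-01]
 [ 8.00604514e-04 -9.61063879e-01 -2.76325132e-01]] [-0.00071719 -0.13150693  0.06986122]
```

```bash
ls pics
```

```text
d0c.png
s0c.png
scene0.png
side0.png
```

Call:
apply_moves:
  plan: "0 0 0 0 0.92 0 1; 0 0 0 0 0.92 0 1; 0 0 0 0 0.92 0 1; 0 0 0 0 0.92 0 1; 0 0 0 0 0.92 0 1"

```text
time_s: 1.1
eef_pos: [0.2593, 0.5133, 0.2423]
eef_rot: [0.681, -0.681, -0.191, 0.191]
wrist_force: [0.5, -0.2, -0.5]
opening: 1.001
```

Call:
apply_moves:
  plan: "0 0 0 0 0.92 0 1; 0 0 0 0 0.92 0 1; 0 0 0 0 0.92 0 1; 0 0 0 0 0.92 0 1; 0 0 0 0 0.92 0 1"

```text
time_s: 1.6
eef_pos: [0.2593, 0.5133, 0.2423]
eef_rot: [0.707, -0.707, 0.002, -0.002]
wrist_force: [0.8, -1.1, 0.3]
opening: 1.001
```

Call:
apply_moves:
  plan: "0.4 0 -0.6 0 0 0 0.8; 0.4 0 -0.6 0 0 0 0.8; 0.4 0 -0.6 0 0 0 0.8; 0.4 0 -0.6 0 0 0 0.8; 0.4 0 -0.6 0 0 0 0.8"

```text
time_s: 2.1
eef_pos: [0.3597, 0.362, 0.2425]
eef_rot: [0.707, -0.707, 0.0, -0.0]
wrist_force: [-0.2, 0.1, -0.3]
opening: 0.799
```

Call:
apply_moves:
  plan: "0.4 0 -0.6 0 0 0 0.8; 0.4 0 -0.6 0 0 0 0.8; 0.4 0 -0.6 0 0 0 0.8; 0.4 0 -0.6 0 0 0 0.8; 0.4 0 -0.6 0 0 0 0.8"

```text
time_s: 2.6
eef_pos: [0.4597, 0.2117, 0.2426]
eef_rot: [0.707, -0.707, 0.0, -0.001]
wrist_force: [1.1, 0.3, 0.3]
opening: 0.799
```

Call:
apply_moves:
  plan: "0.4 0 -0.6 0 0 0 0.8; 0.4 0 -0.6 0 0 0 0.8; 0.4 0 -0.6 0 0 0 0.8; 0.4 0 -0.6 0 0 0 0.8; 0.4 0 -0.6 0 0 0 0.8"

```text
time_s: 3.1
eef_pos: [0.5595, 0.0616, 0.2424]
eef_rot: [0.707, -0.707, 0.0, -0.001]
wrist_force: [-0.1, 0.1, -0.6]
opening: 0.799
```

```bash
python3 - <<'E'
from h import *
delta([0.555,0.05,0.25],0)
im=ctrl.camera("wrist");cv2.imwrite("pics/w1.png",im[:,:,::-1]);np.save("w1cal.npy",ctrl.get_calibration("wrist"),allow_pickle=True)
print(ctrl.get_obs()["opening"],ctrl.recognise("wrist","long_tube"))
E
```

```text
t 3.1 pos [0.5595 0.0616 0.2424] rotvec(tool) [-0.     -0.0012  0.0003] shares [-0.   -0.01  0.  ]
shift after turn, shares [-0.09 -0.15 -0.23] now [-0.09 -0.15 -0.23]
0.7990385200773433 [{'point': [0.5137, 0.2174, 0.031], 'score': 0.62}, {'point': [0.5726, 0.0586, 0.0533], 'score': 0.61}]
```

View pics/w1.png

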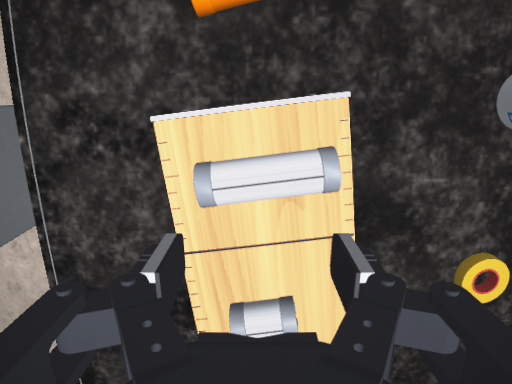

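```bash
python3 - <<'E'
import cv2
im=cv2.imread("pics/w1.png");cv2.imwrite("pics/w1c.png",cv2.resize(im[85:265,145:360],None,fx=3.3,fy=3.3,interpolation=cv2.INTER_CUBIC))
E
```

```text
(no output)
```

View pics/w1c.png

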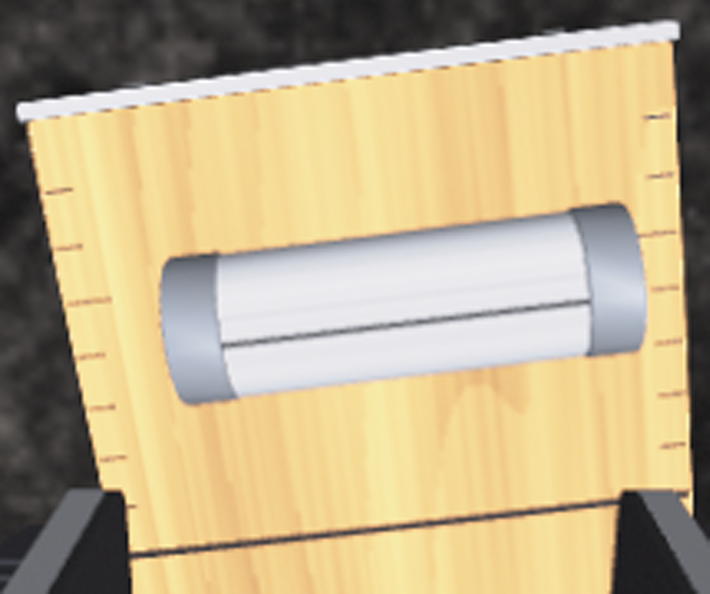

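```bash
cat >> h.py <<'E'
from scipy.optimize import least_squares
def ray(cal,uv):
    P=pix2plane(cal,uv,0.0);c=-cal["R"].T@cal["t"];d=P-c;return c,d/np.linalg.norm(d)
def linefit(cal,pts,z=0.010):
    P=np.array([pix2plane(cal,p,z)[:2] for p in pts]);b,a=np.polyfit(P[:,0],P[:,1],1);return a,b
def axisfit(cal,pts,rad=0.025,z=0.035,xr=0.56):
    def f(p):
        A=np.array([xr,p[0],z]);u=np.array([np.cos(p[1]),np.sin(p[1]),0]);r=[]
        for q in pts:
            c,d=ray(cal,q);n=np.cross(d,u);n/=np.linalg.norm(n);r.append(abs((A-c)@n)-rad)
        return r
    s=least_squares(f,[pix2plane(cal,np.mean(pts,0),z)[1],0.05]);print("res mm",(s.fun*1e3).round(2));return s.x
E
python3 - <<'E'
from h import *
cal=np.load("w1cal.npy",allow_pickle=True).item()
C=lambda L:[(u/3.3+145-0.35,v/3.3+85-0.35) for u,v in L]
a,b=linefit(cal,C([(132,555),(400,528),(610,507),(688,494)]));print("line y at .56",a+b*.56,"slope",b)
p=axisfit(cal,C([(172,259),(217,254),(570,210),(625,203),(190,405),(238,397),(590,356),(638,349)]));print(p)
for n,z,q in [("stripL",.018,(17,106)),("stripR",.018,(678,26)),("Lend",.035,(165,330)),("Rend",.035,(646,290)),("bL",.01,(28,122)),("bR",.01,(672,42))]:
    print(n,pix2plane(cal,C([q])[0],z).round(4))
E
```

```text
line y at .56 -0.0549808607070236 slope 0.11173503266030445
res mm [-0.77 -1.   -1.02 -0.92 -0.58 -1.31 -0.79 -1.16]
[0.03800319 0.12212493]
stripL [0.4459 0.1036 0.018 ]
stripR [0.6628 0.1284 0.018 ]
Lend [0.4944 0.0313 0.035 ]
Rend [0.6532 0.0442 0.035 ]
bL [0.4466 0.0977 0.01  ]
bR [0.6634 0.1232 0.01  ]
```

```bash
python3 - <<'E'
from h import *
delta([0.5675,0.0873,0.037],0.117)
E
```

```text
t 3.2 pos [0.5608 0.0593 0.2423] rotvec(tool) [ 0.0014 -0.1222  0.0012] shares [ 0.01 -1.02  0.01]
shift after turn, shares [0.2  4.11 0.54] now [0.13 4.11 0.57]
```

Call:
apply_moves:
  plan: "0 0 0 0 -0.5 0 0.8; 0 0 0 0 -0.5 0 0.8; 0.1 0.3 0.27 0 0 0 0.8; 0.1 0.4 0.27 0 0 0 0.8; 0 0.5 0 0 0 0 0.8"

```text
time_s: 3.7
eef_pos: [0.5658, 0.0938, 0.1815]
eef_rot: [0.706, -0.706, -0.043, 0.041]
wrist_force: [-0.1, -0.0, -0.2]
opening: 0.8
```

Call:
apply_moves:
  plan: "0 0.5 0 0 0 0 0.8; 0 0.5 0 0 0 0 0.8; 0 0.4 0 0 0 0 0.8; 0 0.2 0 0 0 0 0.8; 0 0 0 0 0 0 0.8"

```text
time_s: 4.2
eef_pos: [0.5638, 0.092, 0.1001]
eef_rot: [0.706, -0.706, -0.041, 0.043]
wrist_force: [-0.2, 0.9, 0.4]
opening: 0.801
```

```bash
python3 - <<'E'
from h import *
delta([0.5675,0.0873,0.037],0.117)
im=ctrl.camera("wrist");cv2.imwrite("pics/w2.png",im[:,:,::-1]);np.save("w2cal.npy",ctrl.get_calibration("wrist"),allow_pickle=True)
E
```

```text
t 4.2 pos [0.5638 0.092  0.1001] rotvec(tool) [-0.0009  0.0019 -0.0039] shares [-0.01  0.02 -0.03]
shift after turn, shares [ 0.06  1.26 -0.1 ] now [ 0.07  1.26 -0.1 ]
```

View pics/w2.png

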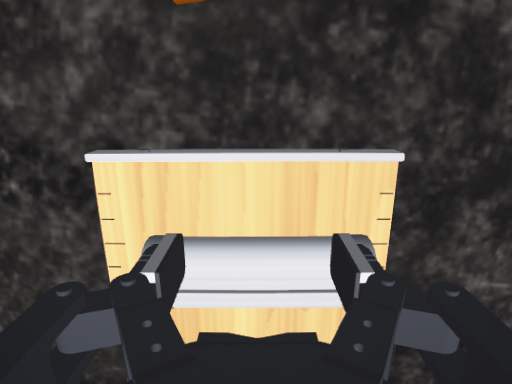

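Call:
apply_moves:
  plan: "0.05 0.3 0 0 0 0 0.8; 0 0.4 0 0 0 0 0.8; 0 0.4 0 0 0 0 0.8; 0 0.15 0 0 0 0 0.8; 0 0 0 0 0 0 0.8"

```text
time_s: 4.75
eef_pos: [0.5674, 0.0913, 0.0388]
eef_rot: [0.706, -0.706, -0.041, 0.043]
wrist_force: [0.1, 0.6, 0.2]
opening: 0.8
```

```bash
python3 - <<'E'
from h import *
delta([0.5675,0.0873,0.037],0.117)
for c in ["wrist","side","scene"]:
    im=ctrl.camera(c);cv2.imwrite(f"pics/{c}3.png",im[:,:,::-1])
np.save("w3cal.npy",ctrl.get_calibration("wrist"),allow_pickle=True)
a=cv2.imread("pics/side3.png")[140:230,190:320];b=cv2.imread("pics/scene3.png")[150:260,190:350]
cv2.imwrite("pics/c3.png",np.hstack([cv2.resize(a,(400,277),interpolation=3),cv2.resize(b,(400,277),interpolation=3)]))
delta([0.5675,0.0873,0.037],0.117)
E
```

```text
t 4.75 pos [0.5674 0.0913 0.0388] rotvec(tool) [-0.0003  0.0017 -0.0017] shares [-0.    0.01 -0.01]
shift after turn, shares [-0.01  0.04 -0.08] now [-0.01  0.04 -0.08]
t 4.9 pos [0.569  0.0912 0.0409] rotvec(tool) [0.0003 0.0019 0.002 ] shares [0.   0.02 0.02]
shift after turn, shares [-0.04  0.08 -0.07] now [-0.04  0.08 -0.07]
```

View pics/wrist3.png

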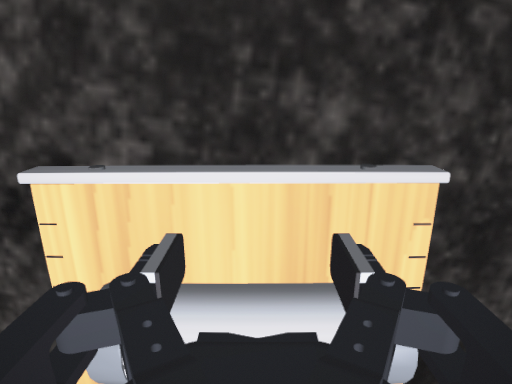

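View pics/c3.png

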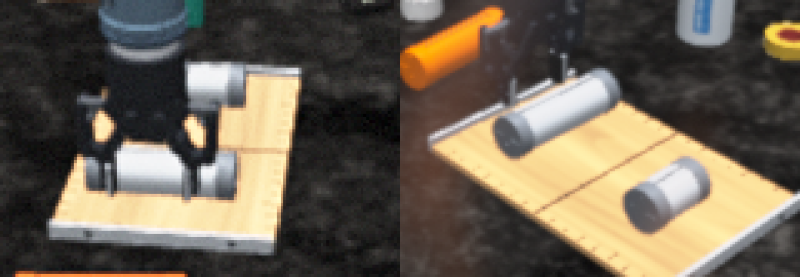

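Call:
apply_moves:
  plan: "0 0.1 -0.06 0 0 0 0.8; 0 0 -0.08 0 0 0 0.8; 0 0 -0.06 0 0 0 0.8; 0 0 -0.04 0 0 0 0.8; 0 0 -0.03 0 0 0 0.8"

```text
time_s: 5.4
eef_pos: [0.5698, 0.0775, 0.035]
eef_rot: [-0.706, 0.706, 0.042, -0.042]
wrist_force: [-0.5, -0.1, 0.2]
opening: 0.8
```

Call:
apply_moves:
  plan: "0 0 -0.03 0 0 0 0.8; 0 0 -0.03 0 0 0 0.8; 0 0 -0.03 0 0 0 0.8; 0 0 -0.03 0 0 0 0.8; 0 0 -0.03 0 0 0 0.8"

```text
time_s: 5.9
eef_pos: [0.5705, 0.0703, 0.0348]
eef_rot: [0.706, -0.706, -0.042, 0.042]
wrist_force: [-0.6, 0.3, 0.4]
opening: 0.804
```

```bash
cat > look.py <<'E'
from h import *
import sys
n=sys.argv[1]
delta([0.5675,0.0873,0.037],0.117)
cal=None
im=ctrl.camera("wrist");cal=ctrl.get_calibration("wrist");cv2.imwrite(f"pics/w{n}.png",im[:,:,::-1]);np.save(f"w{n}cal.npy",cal,allow_pickle=True)
a=ctrl.camera("scene")[:,:,::-1];b=ctrl.camera("side")[:,:,::-1]
cv2.imwrite(f"pics/c{n}.png",np.hstack([cv2.resize(b[140:230,190:320],(400,277),interpolation=3),cv2.resize(a[150:260,190:350],(400,277),interpolation=3)]))
cv2.imwrite(f"pics/sc{n}.png",a);cv2.imwrite(f"pics/si{n}.png",b)
print(ctrl.get_obs()["wrist_force"].round(2))
E
python3 look.py 4
```

```text
t 5.9 pos [0.5705 0.0703 0.0348] rotvec(tool) [-0.      0.0021 -0.0001] shares [-0.    0.02 -0.  ]
shift after turn, shares [-0.02 -0.04  0.34] now [-0.02 -0.04  0.34]
[-0.68  0.3  -0.78]
```

View pics/w4.png

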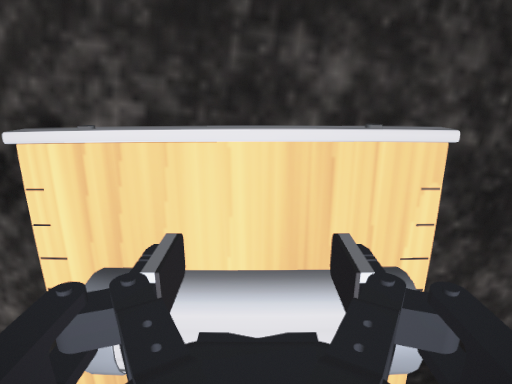

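View pics/c4.png

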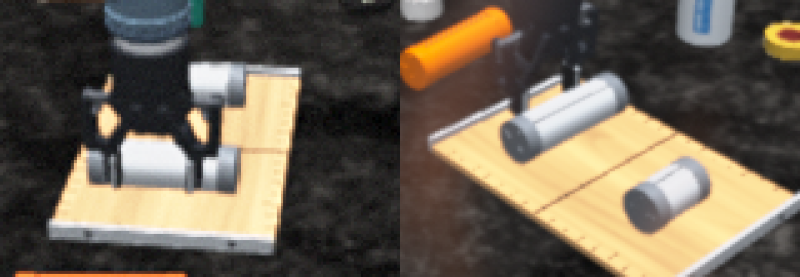

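Call:
apply_moves:
  plan: "0 0 -0.04 0 0 0 0.8; 0 0 -0.05 0 0 0 0.8; 0 0 -0.05 0 0 0 0.8; 0 0 -0.05 0 0 0 0.8; 0 0 -0.05 0 0 0 0.8"

```text
time_s: 6.55
eef_pos: [0.572, 0.0582, 0.0348]
eef_rot: [-0.706, 0.706, 0.042, -0.042]
wrist_force: [-0.0, 0.4, -0.2]
opening: 0.796
```

Call:
apply_moves:
  plan: "0 0 -0.05 0 0 0 0.8; 0 0 -0.05 0 0 0 0.8; 0 0 -0.05 0 0 0 0.8; 0 0 -0.05 0 0 0 0.8; 0 0 -0.05 0 0 0 0.8"

```text
time_s: 7.05
eef_pos: [0.5735, 0.0459, 0.0348]
eef_rot: [-0.706, 0.706, 0.042, -0.042]
wrist_force: [-0.3, 0.9, -0.2]
opening: 0.802
```

```bash
python3 look.py 5
```

```text
t 7.05 pos [0.5735 0.0459 0.0348] rotvec(tool) [ 0.     0.002 -0.   ] shares [ 0.    0.02 -0.  ]
shift after turn, shares [-0.02 -0.04  0.84] now [-0.02 -0.04  0.84]
[ 0.63  0.45 -0.64]
```

View pics/w5.png

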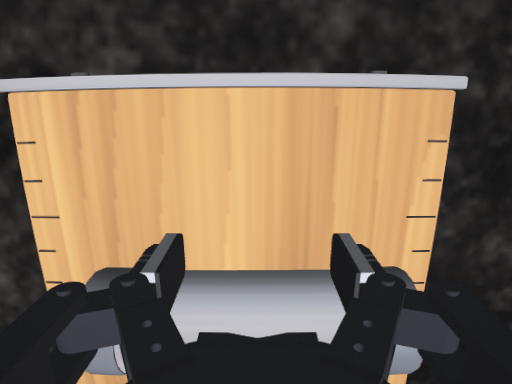

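View pics/c5.png

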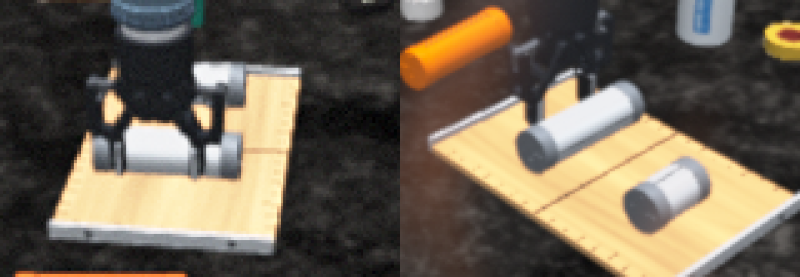

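```bash
python3 - <<'E'
from h import *
for n in (4,5):
    cal=np.load(f"w{n}cal.npy",allow_pickle=True).item()
    im=cv2.imread(f"pics/w{n}.png").astype(int)
    for c in (200,255,315): print(c,[tuple(im[r,c]) for r in range(266,274)][::2], end=' ')
    p=axisfit(cal,[(190,270),(325,270)],rad=.024,xr=.57);print(p)
E
```

```text
200 [(np.int64(155), np.int64(224), np.int64(246)), (np.int64(155), np.int64(224), np.int64(246)), (np.int64(115), np.int64(129), np.int64(144)), (np.int64(105), np.int64(100), np.int64(99))] 255 [(np.int64(149), np.int64(220), np.int64(245)), (np.int64(149), np.int64(219), np.int64(245)), (np.int64(109), np.int64(120), np.int64(139)), (np.int64(105), np.int64(101), np.int64(98))] 315 [(np.int64(135), np.int64(201), np.int64(240)), (np.int64(135), np.int64(200), np.int64(239)), (np.int64(102), np.int64(96), np.int64(94)), (np.int64(106), np.int64(101), np.int64(100))] res mm [-0.  0.]
[ 0.06571821 -0.8505397 ]
200 [(np.int64(127), np.int64(188), np.int64(234)), (np.int64(125), np.int64(187), np.int64(233)), (np.int64(93), np.int64(104), np.int64(117)), (np.int64(87), np.int64(82), np.int64(81))] 255 [(np.int64(120), np.int64(181), np.int64(229)), (np.int64(119), np.int64(180), np.int64(228)), (np.int64(88), np.int64(97), np.int64(111)), (np.int64(86), np.int64(82), np.int64(81))] 315 [(np.int64(109), np.int64(161), np.int64(213)), (np.int64(109), np.int64(160), np.int64(211)), (np.int64(82), np.int64(79), np.int64(77)), (np.int64(86), np.int64(82), np.int64(81))] res mm [-0.  0.]
[ 0.04450376 -0.8505239 ]
```

```bash
cat >> h.py <<'E'
def edge_axis(cal,uv,yaw=0.116,rad=.024,z=.035):
    # rear (far +n) tangent pixel -> perp coord of axis (along n) ; n=(-sin,cos)
    c,d=ray(cal,uv);n=np.array([-np.sin(yaw),np.cos(yaw),0]);
    a=np.array([d@n,d[2]]);a/=np.linalg.norm(a);o=np.array([c@n,c[2]])
    m=np.array([-a[1],a[0]]); m = m if m[0]<0 else -m   # toward -n
    # axis: (A-o).m=rad, A[1]=z
    return o[0]+(rad-m[1]*(z-o[1]))/m[0]
def line_perp(x,y,yaw=0.116): return -np.sin(yaw)*x+np.cos(yaw)*y
E
python3 - <<'E'
from h import *
P={4:(.5705,.0703),5:(.5735,.0459)}
for n in (4,5):
    cal=np.load(f"w{n}cal.npy",allow_pickle=True).item()
    e=[edge_axis(cal,(c,269.7)) for c in (190,255,325)];print(n,np.round(e,4),"tcp-axis",line_perp(*P[n])-np.mean(e))
cal=np.load("w1cal.npy",allow_pickle=True).item()
L=[line_perp(*pix2plane(cal,(u/3.3+144.65,v/3.3+84.65),.01)[:2]) for u,v in [(132,555),(400,528),(610,507),(688,494)]];print(L)
# line from scene/side and strip-based from w5
for n in (4,5):
    cal=np.load(f"w{n}cal.npy",allow_pickle=True).item()
    # 20mm ticks rows
    for uv in ([(44,258),(35,225),(35,189),(413,258),(425,225),(430,189)] if n==4 else [(55,282),(48,251),(45,217),(34,181),(27,143),(419,282),(420,251),(420,217),(432,181),(437,141)]):
        print(n,uv,round(line_perp(*pix2plane(cal,uv,.01)[:2]),4))
E
```

```text
4 [-0.0325 -0.0323 -0.0323] tcp-axis 0.03615130921745298
5 [-0.0573 -0.057  -0.0571] tcp-axis 0.03634634090322636
[np.float64(-0.11882536633528218), np.float64(-0.11959366094874585), np.float64(-0.12076551042653372), np.float64(-0.11917731167012591)]
4 (44, 258) -0.0138
4 (35, 225) 0.0061
4 (35, 189) 0.0265
4 (413, 258) -0.0124
4 (425, 225) 0.0072
4 (430, 189) 0.0272
5 (55, 282) -0.0539
5 (48, 251) -0.0342
5 (45, 217) -0.0139
5 (34, 181) 0.006
5 (27, 143) 0.0259
5 (419, 282) -0.0525
5 (420, 251) -0.033
5 (420, 217) -0.013
5 (432, 181) 0.0067
5 (437, 141) 0.0272
```

Call:
apply_moves:
  plan: "0 0 -0.04 0 0 0 0.8; 0 0 -0.05 0 0 0 0.8; 0 0 -0.05 0 0 0 0.8; 0 0 -0.05 0 0 0 0.8; 0 0 -0.05 0 0 0 0.8"

```text
time_s: 7.7
eef_pos: [0.5749, 0.0339, 0.0348]
eef_rot: [-0.706, 0.706, 0.042, -0.042]
wrist_force: [-0.1, 0.1, 1.0]
opening: 0.798
```

Call:
apply_moves:
  plan: "0 0 -0.05 0 0 0 0.8; 0 0 -0.05 0 0 0 0.8; 0 0 -0.05 0 0 0 0.8; 0 0 -0.05 0 0 0 0.8; 0 0 -0.05 0 0 0 0.8"

```text
time_s: 8.2
eef_pos: [0.5764, 0.0215, 0.0348]
eef_rot: [0.706, -0.706, -0.042, 0.042]
wrist_force: [0.3, 0.2, -0.7]
opening: 0.804
```

Call:
apply_moves:
  plan: "0 0 -0.05 0 0 0 0.8; 0 0 -0.05 0 0 0 0.8; 0 0 -0.05 0 0 0 0.8; 0 0 -0.05 0 0 0 0.8; 0 0 -0.05 0 0 0 0.8"

```text
time_s: 8.7
eef_pos: [0.5778, 0.0091, 0.0348]
eef_rot: [-0.706, 0.706, 0.042, -0.042]
wrist_force: [0.4, 0.1, -0.6]
opening: 0.799
```

Call:
apply_moves:
  plan: "0 0 -0.05 0 0 0 0.8; 0 0 -0.05 0 0 0 0.8; 0 0 -0.04 0 0 0 0.8; 0 0 -0.03 0 0 0 0.8; 0 0 -0.02 0 0 0 0.8"

```text
time_s: 9.2
eef_pos: [0.579, -0.0003, 0.0348]
eef_rot: [-0.706, 0.706, 0.042, -0.042]
wrist_force: [-0.2, 0.4, 0.8]
opening: 0.801
```

```bash
python3 look.py 6; python3 - <<'E'
from h import *
cal=np.load("w6cal.npy",allow_pickle=True).item();o=ctrl.get_obs()
im=cv2.imread("pics/w6.png").astype(int)
for c in (200,255,315): print([int(im[r,c,2]) for r in range(255,280)])
E
```

```text
t 9.2 pos [ 5.79e-01 -3.00e-04  3.48e-02] rotvec(tool) [0.     0.0019 0.0001] shares [0.   0.02 0.  ]
shift after turn, shares [-0.02 -0.04  1.77] now [-0.02 -0.04  1.77]
[ 0.54  0.42 -0.68]
[226, 226, 225, 225, 225, 224, 224, 224, 224, 224, 223, 223, 223, 223, 220, 147, 75, 77, 79, 81, 83, 86, 89, 93, 97]
[220, 219, 220, 219, 220, 220, 220, 220, 220, 219, 219, 219, 219, 219, 219, 131, 80, 77, 78, 81, 83, 86, 91, 93, 97]
[217, 217, 217, 218, 217, 217, 217, 217, 217, 217, 217, 217, 217, 217, 212, 75, 76, 78, 80, 82, 83, 88, 91, 94, 98]
```

View pics/w6.png

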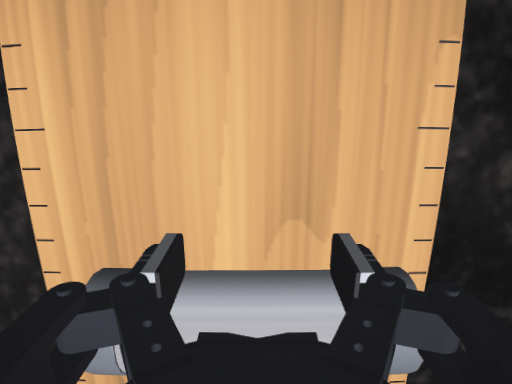

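View pics/c6.png

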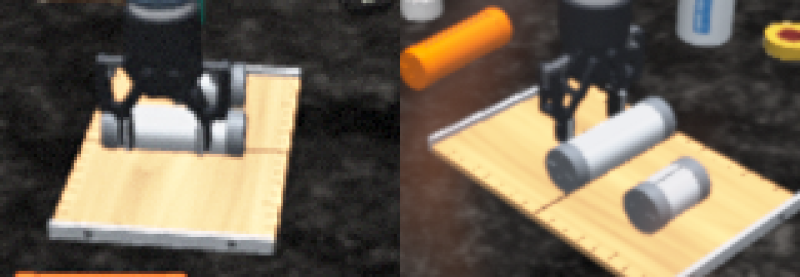

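```bash
python3 - <<'E'
from h import *
cal=np.load("w6cal.npy",allow_pickle=True).item()
print([edge_axis(cal,(c,269.7)) for c in (190,255,325)])
for uv in [(30,129.5),(31,169),(38,206),(45,240),(52,272),(80,381),(433,128),(433,168),(428,205),(423,240),(417,272.5),(398,381.5)]:
    print(uv,round(line_perp(*pix2plane(cal,uv,.01)[:2]),4))
E
```

```text
[np.float64(-0.10344166552997469), np.float64(-0.1031925247055088), np.float64(-0.10323509560524739)]
(30, 129.5) -0.0135
(31, 169) -0.0337
(38, 206) -0.0539
(45, 240) -0.0736
(52, 272) -0.0935
(80, 381) -0.1746
(433, 128) -0.0126
(433, 168) -0.0326
(428, 205) -0.0525
(423, 240) -0.0725
(417, 272.5) -0.0925
(398, 381.5) -0.1729
```

Call:
apply_moves:
  plan: "0 0 -0.03 0 0 0 0.8; 0 0 -0.04 0 0 0 0.8; 0 0 -0.04 0 0 0 0.8; 0 0 -0.03 0 0 0 0.8; 0 0 -0.02 0 0 0 0.8"

```text
time_s: 9.85
eef_pos: [0.5799, -0.0083, 0.0348]
eef_rot: [-0.706, 0.706, 0.042, -0.042]
wrist_force: [0.9, -0.0, -0.2]
opening: 0.8
```

Call:
apply_moves:
  plan: "0 0 0 0 0 0 0.8; 0 0 0 0 0 0 0.8; 0 0 0 0 0 0 0.8; 0 0 0 0 0 0 0.8; 0 0 0 0 0 0 0.8"

```text
time_s: 10.35
eef_pos: [0.5799, -0.008, 0.0348]
eef_rot: [-0.706, 0.706, 0.042, -0.042]
wrist_force: [-1.0, 0.8, -0.1]
opening: 0.799
```

```bash
python3 look.py 7; python3 - <<'E'
from h import *
cal=np.load("w7cal.npy",allow_pickle=True).item();o=ctrl.get_obs()
im=cv2.imread("pics/w7.png").astype(int)
for c in (200,255,315): print([int(im[r,c,2]) for r in range(255,280)])
E
```

```text
t 10.35 pos [ 0.5799 -0.008   0.0348] rotvec(tool) [0.     0.0021 0.    ] shares [0.   0.02 0.  ]
shift after turn, shares [-0.02 -0.04  1.92] now [-0.02 -0.04  1.92]
[ 0.15 -1.06 -0.44]
[224, 224, 224, 224, 224, 224, 224, 224, 224, 223, 223, 223, 223, 223, 223, 219, 145, 74, 73, 78, 80, 82, 86, 88, 92]
[219, 219, 219, 219, 219, 219, 219, 219, 219, 219, 219, 219, 219, 219, 219, 219, 126, 77, 74, 78, 79, 83, 86, 89, 92]
[217, 217, 217, 217, 217, 217, 217, 217, 217, 217, 217, 217, 217, 217, 217, 211, 74, 73, 75, 78, 81, 84, 87, 90, 92]
```

View pics/w7.png

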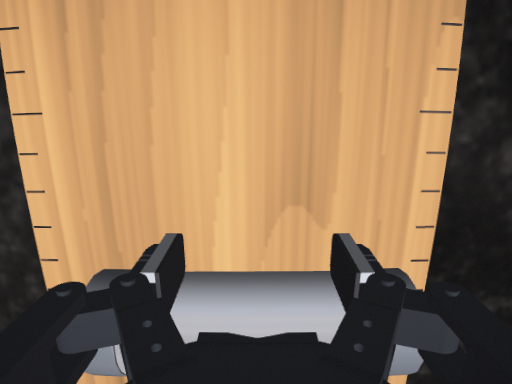

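Call:
apply_moves:
  plan: "0 0 0.1 0 0 0 0.8; 0 0 0.2 0 0 0 0.8; 0 0 0.1 0 0 0 0.8; 0 -0.3 0 0 0 0 0.8; 0 -0.7 0 0 0 0 0.8"

```text
time_s: 11.0
eef_pos: [0.575, 0.0127, 0.0831]
eef_rot: [0.706, -0.705, -0.04, 0.045]
wrist_force: [0.1, -0.2, 0.3]
opening: 0.801
```

Call:
apply_moves:
  plan: "0 -0.8 0 0 0 0 0.8; 0 -0.8 0 0 0 0 0.8; 0 -0.8 0 0 0 0 0.8; 0 -0.5 0 0 0 0 0.8; 0 -0.1 0 0 0 0 0.8"

```text
time_s: 11.5
eef_pos: [0.5797, 0.0116, 0.2404]
eef_rot: [-0.705, 0.707, 0.045, -0.039]
wrist_force: [0.6, -0.5, 0.6]
opening: 0.801
```

Call:
apply_moves:
  plan: "0 0 0 0 0 0 0.8; 0 0 0 0 0 0 0.8; 0 0 0 0 0 0 0.8; 0 0 0 0 0 0 0.8; 0 0 0 0 0 0 0.8"

```text
time_s: 12.0
eef_pos: [0.5771, 0.0119, 0.2337]
eef_rot: [0.706, -0.706, -0.041, 0.043]
wrist_force: [-0.4, -0.6, 0.1]
opening: 0.8
```

```bash
python3 look.py 8;python3 - <<'E'
import cv2
im=cv2.imread("pics/w8.png");cv2.imwrite("pics/w8c.png",cv2.resize(im[90:260,130:370],None,fx=3.3,fy=3.3,interpolation=cv2.INTER_CUBIC))
E
```

```text
t 12.0 pos [0.5771 0.0119 0.2337] rotvec(tool) [-0.0005  0.0019 -0.0018] shares [-0.    0.02 -0.01]
shift after turn, shares [-0.01  3.93  1.52] now [-0.    3.93  1.52]
[-0.17  0.6  -0.61]
```

View pics/w8c.png

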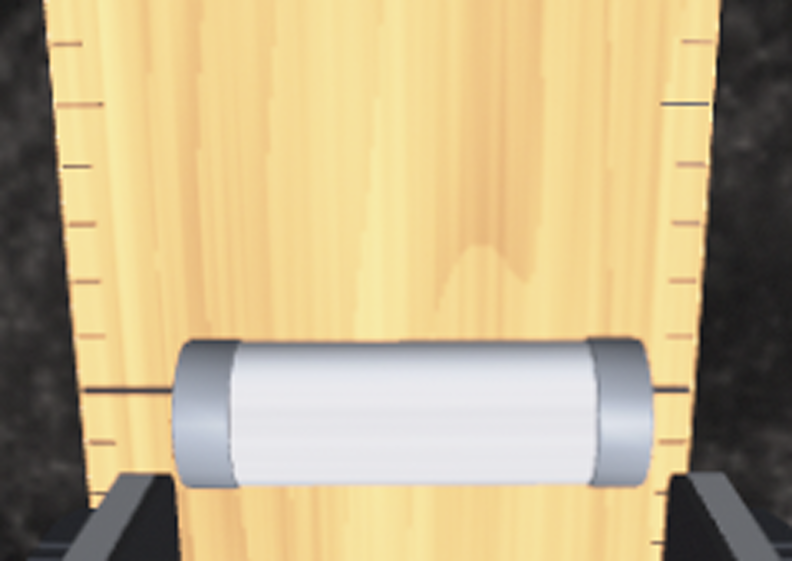

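View pics/c8.png

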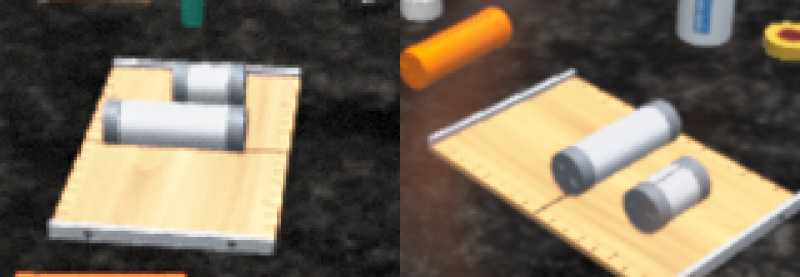

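```bash
python3 - <<'E'
from h import *
cal=np.load("w8cal.npy",allow_pickle=True).item()
C=lambda u,v:(u/3.3+130-.35,v/3.3+90-.35)
im=cv2.imread("pics/w8.png").astype(int).sum(2)
# subpixel line centre and tube edges per column
def linec(c,r0,r1):
    s=im[r0:r1,c].astype(float);w=np.clip(np.median(s)-s-30,0,None);return (np.arange(r0,r1)*w).sum()/w.sum()
Lp=[]
for c in list(range(159,179,3))+list(range(330,337,2)):
    r=linec(c,203,213);p=line_perp(*pix2plane(cal,(c,r),.01)[:2],yaw=.119);Lp.append((c,round(r,2),round(p,4)))
print(Lp)
for c in (190,197,315,322):
    g=np.diff(im[:,c]);a=188+np.argmin(g[188:200]);b=232+np.argmax(np.abs(g[232:243]));print(c,a,g[a-1:a+2],b,g[b-1:b+2])
E
```

```text
[(159, np.float64(207.86), np.float64(-0.1151)), (162, np.float64(207.86), np.float64(-0.1151)), (165, np.float64(207.89), np.float64(-0.1151)), (168, np.float64(207.9), np.float64(-0.1151)), (171, np.float64(207.89), np.float64(-0.1151)), (174, np.float64(207.9), np.float64(-0.1151)), (177, np.float64(207.91), np.float64(-0.1151)), (330, np.float64(207.56), np.float64(-0.1145)), (332, np.float64(207.56), np.float64(-0.1145)), (334, np.float64(207.54), np.float64(-0.1145)), (336, np.float64(207.6), np.float64(-0.1145))]
190 192 [-111 -214   30] 237 [-58 183  29]
197 192 [-116 -246   28] 237 [-56 122  31]
315 191 [ -66 -193  -94] 237 [ 51 116  19]
322 192 [-133 -219   29] 237 [ 42 104  17]
```

```bash
cat >> h.py <<'E'
def edge2(cal,uv,yaw,rad,side,z=.035):
    c,d=ray(cal,uv);n=np.array([-np.sin(yaw),np.cos(yaw),0]);
    a=np.array([d@n,d[2]]);a/=np.linalg.norm(a);o=np.array([c@n,c[2]])
    m=np.array([-a[1],a[0]]); m = m if m[0]*side<0 else -m
    return o[0]+(rad-m[1]*(z-o[1]))/m[0]
E
python3 - <<'E'
from h import *
cal=np.load("w8cal.npy",allow_pickle=True).item();y=.1235
for c,r in [(160,207.87),(177,207.91),(333,207.56)]: print("line",line_perp(*pix2plane(cal,(c,r),.01)[:2],yaw=y))
for c,u,l in [(190,192.2,237.5),(197,192.2,237.5),(315,192.0,237.4),(322,192.1,237.4)]: print(edge2(cal,(c,u),y,.025,1),edge2(cal,(c,l),y,.025,-1))
E
```

```text
line -0.11717931194008807
line -0.11724689599063376
line -0.11745873224122258
-0.1165583412670904 -0.11599323290145784
-0.11658264564190625 -0.11598336244808162
-0.11682098608367812 -0.11631011113165528
-0.11696707070727853 -0.11637301366402618
```

Call:
apply_moves:
  plan: "0 -0.3 0.3 0 0 0 0.8; 0 -0.3 0.3 0 0 0 0.8; 0 0 0 0 0 0 0.8; 0 0 0 0 0 0 0.8; 0 0 0 0 0 0 0.8"

```text
time_s: 12.65
eef_pos: [0.5738, 0.0418, 0.2647]
eef_rot: [-0.706, 0.706, 0.042, -0.042]
wrist_force: [0.8, 0.1, 0.2]
opening: 0.799
```

```bash
python3 look.py 9; python3 - <<'E'
from h import *
a=cv2.imread("pics/sc8.png");b=cv2.imread("pics/sc9.png");a0=cv2.imread("pics/scene0.png");s=cv2.imread("pics/side0.png");s9=cv2.imread("pics/si9.png")
d=lambda p,q,r:cv2.absdiff(p,q)[r].max(initial=0)
R=np.s_
print("tube 8v9",d(a,b,R[175:225,240:282]),"short",d(a0,b,R[218:242,282:316]),"cap",d(a0,b,R[245:280,372:398]),"cans",d(a0,b,R[140:180,150:212]),"orange",d(a0,b,R[152:186,188:230]))
print("side short",d(s,s9,R[158:175,248:272]),"side cap",d(s,s9,R[130:152,245:260]),"side cans",d(s,s9,R[258:290,175:270]))
print(ctrl.get_obs()["time_s"])
E
```

```text
t 12.65 pos [0.5738 0.0418 0.2647] rotvec(tool) [ 0.0002  0.0025 -0.0001] shares [ 0.    0.02 -0.  ]
shift after turn, shares [-0.02  4.55  0.92] now [-0.02  4.55  0.92]
[-0.17  0.78  0.62]
tube 8v9 4 short 5 cap 6 cans 7 orange 7
side short 109 side cap 17 side cans 20
12.8
```

View pics/c9.png

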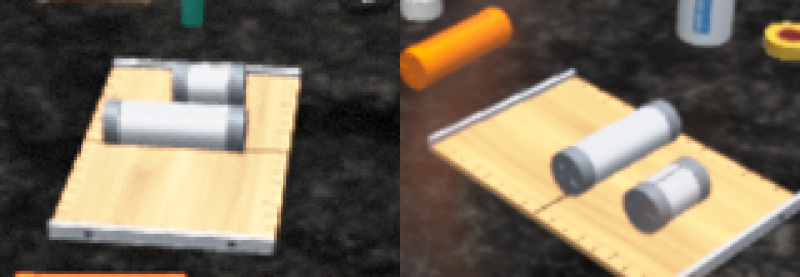

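```bash
python3 -c "
from bench import ctrl
print(ctrl.hand_in())"
```

```text
the job is handed in; nothing more can be done
None
```

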